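# Read a laptop board on a two-corner spring test jig

## Robot

A 6-joint arm with a two-finger parallel gripper is mounted at the origin on the work surface. World frame = base frame: x ahead of the robot, y to its left, z up, the work surface at z = 0. Lengths are in m, angles in rad, forces in N, time in s.
With the tool pointing down it reaches from about 0.375 to 0.9 m from the base axis. Payload 3.1 kg.
Tool frame: the origin (TCP) lies midway between the tips of the shut fingers; the grasp point (between the pads) lies 19 mm behind it; z points along the fingers, y is the line along which they close (so a half turn about z gives the same grasp; the last joint's range is limited). The gripper opens to 85 mm and grips with 20 to 120 N. Pads are 22 mm wide; open, the fingers measure 114 mm over their backs; the gripper's body (76 mm by 85 mm) begins 54 mm behind the grasp point. The pads swing forward as they close: fully open they stand 13 mm farther back than shut.
Start: joints at [-1.47, 0.527, 1.433, -0, 1.181, -0.178], TCP at [0.172, -0.601, 0.231] pointing down, gripper open.
Joint ranges: [-3.08, 3.08], [-0.75, 2.2], [0.22, 2.44], [-1.43, 4.57], [0, 2.65], [-2.85, 2.85]. Speed limits (rad/s): [2.79, 2.79, 3.14, 3.14, 3.14, 3.14].

## Interface

Orientations are given as a unit quaternion [x, y, z, w].
In Python, from station import manip gives the robot as it stands. The module is installed in compiled form; this text tells all that it offers.
- The arm moves only by the tool apply_moves, never from a script. Its arguments are lists of equal length, an entry for each row: "claw": the gripper's target within -1 to 1 (fully open at 1, half-way at 0, shut at -1); "travel": the shift along the tool's x, y, z scaled (see below), a list of three; "turn": the turn, a rotation vector about the tool's x, y, z scaled (see below), a list of three. In form: {"claw": [claw, ...], "travel": [[dx, dy, dz], ...], "turn": [[rx, ry, rz], ...]}. A call has 1 to 5 rows; each row is the pose to reach, as a shift and turn from the pose commanded when the call began, along the tool's axes at that moment, turning the shorter way round; what a row does not reach only later rows make up. The controller multiplies each number of a shift by 800 mm and each number of a turn by 180 degrees. A row lasts 1/12 s, in which the tool goes at most 41.7 mm and 7.16 degrees, less where a joint would pass 70% of its speed; a pose out of reach is approached as far as the arm can. A call with a number of a shift or a turn outside -1 to 1 is refused whole. A call with a gripper value outside its range is refused whole. The fingers move at their own pace and stop on an object; "newtons" is the grip in N (left out, the last holds). Time passes only in rows, so rows that repeat a pose let the fingers close. It gives the time, the measured TCP pose, the force, the opening and the grip force at its end, in the units of the state.
- manip.sense(): the state, without advancing time (a new reading comes with each control period).
- manip.snapshot(name): name is "scene" or "top"; returns a dict with "pixels" (400x640x3 uint8, red, green, blue), "depth" (400x640 float32, m along the optical axis (not along the pixel's ray), 0 where there is no reading), "intrinsics" (3x3 intrinsics, pixels), "R" (3x3) and "t" (3): a world point X has camera coordinates R X + t. Camera axes: x right, y down, z forward; pixel columns grow to the right and rows downward; lengths in m; the calibration is good to about 2 mm. A picture is of the moment at which its call begins.
- manip.sign_off(): hands the job in; it is judged then, once.
The state is a dict: "t": time; "q": joint angles; "qd": joint speeds; "tau": joint torques, N m; "tcp_pos": TCP position; "tool_rot": TCP orientation; "force": force on the tool from outside, world axes, zero at the start; "ft_torque": the same for the moment, N m; "finger_gap": opening from 0.0 (shut) to 1.0 (fully open); "gripper_force": force on a finger pad.
Only numpy, scipy, OpenCV 4.12 (cv2) and the standard library are available. Lean on these libraries where they do the work, as an engineer would, in place of code of your own. Each camera call takes 0.05 s, during which the arm holds its last target. There are 200 camera calls.

## Task

Read the laptop board on the test jig: with the fingertips press the round pad on the left corner of the spring-backed plate down until that corner's pointer stands level with the set mark on its scale, keep it there for about two seconds while the supply pins are read, and let the corner come all the way up. Then do the same with the square pad on the right corner to read the data pins, and leave the plate free. Do not press a pointer past its mark or both corners at once, pick nothing up, and leave the board in its nest and the marks and tools where they are.

Things in the scene. Friction and masses are not known exactly. Their poses are not given: they have to be found in the camera images.
- jig: board test jig, fixed: dark steel deck 250 x 310 mm, top 12 mm above the bench. Origin: on the bench, below the middle of the tilt plate. x points away from the robot (turned up to 0.35 rad), y left, z up; deck x -143..107 mm, y -155..155 mm. A box 44 mm high stands on the deck's near edge; the white scale strips (top 84 mm above the bench) at x 58, y +-121..151 mm are its highest parts
- carrier: the jig's spring-backed tilt plate: aluminium frame 160 x 200 x 6 mm, top 61 mm above the bench at rest. Origin: middle of its top; axes as the jig's at rest. It stands on a ball pivot at (-65, 0) mm, mid near edge, and a spring under each far corner, (65, +-85) mm. A corner pressed on its pad sinks alone: 3 N to start, 2.5 N more per 10 mm, 5 to 8 N at the mark. Let go, it rises to its upper stop
- left_pad (a point): centre of the top of the round black finger pad (25 mm across, 8 mm tall, top 69 mm above the bench at rest) on the far left corner of the tilt plate, at (65, 85, 8) mm in its frame; moves with the plate. A bolt head 11 mm across stands 50 mm nearer the robot, 5 mm above the plate
- right_pad (a point): centre of the top of the square black finger pad (25 x 25 mm, 8 mm tall, top 69 mm above the bench at rest) on the far right corner of the tilt plate, at (65, -85, 8) mm in its frame; moves with the plate. A bolt head stands near it as on the left
- left_pointer (a point): tip of the left pointer: a slim dark arm sticking out 30 mm sideways from the plate's far left corner, in front (far side) of the left scale, a white upright strip 30 mm wide with black lines 5 mm apart. At rest 58 mm above the bench. The tip sinks 1.27 mm for each 1 mm that the left pad sinks; full stroke 31 mm
- right_pointer (a point): tip of the right pointer, the mirror image of the left one, at the far right corner and the right scale; same ratio and stroke
- left_mark (a point): the left set mark: inner tip, at mid-height, of the thin dark nib on the small black index clip (10 x 16 x 10 mm) clamped on the outer half of the left scale. The pointer is at the mark when both tips are at the same height. Set somewhere 12 to 24 mm below the pointer's rest height
- right_mark (a point): the right set mark, likewise on the right scale, set independently 12 to 24 mm below the rest height of the right pointer
- left_tilt (a joint): how far the left corner is pressed, as the plate's tilt in rad: 0 at rest, growing as the corner sinks, 0.176 at the hard stop. The left pad sinks 142 mm per rad, the left pointer 180 mm per rad
- right_tilt (a joint): the same for the right corner, its pad and its pointer
- board: a small laptop mainboard, dark green, 110 x 150 x 2 mm with one corner cut out and parts up to 7 mm high, lying loose on the tilt plate between low white stops; it must stay there. Origin: middle of its underside, 5 mm nearer the robot than the middle of the plate
- fan: a copper-piped blower fan, 66 x 62 x 10 mm, with a heat pipe to one side; lies flat beside the jig; not part of the job, to be left alone. Origin under its middle.
- screwdriver: a precision screwdriver 160 mm long, lying on the bench beyond the jig; not part of the job, to be left alone. Origin under its middle.
- tweezers: dark steel tweezers 125 mm long, lying to the right of the jig; not part of the job, to be left alone. Origin under its middle.
- flux_jar: a small jar, 42 mm across and 45 mm tall, standing to the right of the jig; not part of the job, to be left alone. Origin under its middle.
- brush: a black-handled brush 190 mm long, lying on the right of the bench; not part of the job, to be left alone. Origin under its middle.
- screw_dish: a shallow steel dish, 84 mm across and 20 mm tall, on the left of the bench; not part of the job, to be left alone. Origin under its middle.
- spudger: a flat black plastic pry stick 105 mm long, lying on the right of the bench; not part of the job, to be left alone. Origin under its middle.
There are look-alikes about, which are no part of the job. What is shaped like the board but red is not meant.

How it is judged:
By the outcome, as a careful person would: the job done as asked, in the order asked, and still so for the second after the job is handed in, with the robot touching nothing.
It also fails if it takes over 64 s, if anything falls off the work surface, if the arm or the gripper's body presses on something with over 40 N, if the wrist force passes 120 N, or if a joint passes its speed limit or range.

## Working session

There is one attempt and no reset: what is moved stays moved. The work goes in short steps, Python scripts to look and compute and a tool call to move; the robot and the scene stay as the last step left them, time stands still between calls to the robot, and variables do not carry over. Pictures are saved under pics/ and viewed, at most 10 in all, crops included, and the job is handed in when it is done.

Besides the shell and the picture viewer there is one more tool, called in YAML: its name, and indented under it one key for each argument. apply_moves: Moves the arm, as the interface text tells. Shifts and turns lie within -1 to 1; 1 stands for 800 mm of shift or 180 degrees of turn. Its arguments: {"type":"object","properties":{"claw":{"type":"array","items":{"type":"number"}},"travel":{"type":"array","items":{"type":"array","items":{"type":"number"}}},"turn":{"type":"array","items":{"type":"array","items":{"type":"number"}}},"newtons":{"type":"number"}},"required":["claw","travel","turn"]}

```bash
mkdir -p pics
cat > h.py <<'E'
import numpy as np, cv2
from station import manip
def snap(n):
    s=manip.snapshot(n); return s
def pt(s,u,v,d=None):
    d=s["depth"][int(round(v)),int(round(u))] if d is None else d
    K=s["intrinsics"]; c=np.array([(u-K[0,2])/K[0,0]*d,(v-K[1,2])/K[1,1]*d,d])
    return s["R"].T@(c-s["t"])
def plane(s,u,v,z):
    K=s["intrinsics"]; r=s["R"].T@np.array([(u-K[0,2])/K[0,0],(v-K[1,2])/K[1,1],1.])
    o=-s["R"].T@s["t"]; return o+r*(z-o[2])/r[2]
def proj(s,X):
    c=s["R"]@np.array(X)+s["t"]; p=s["intrinsics"]@c; return p[:2]/p[2]
E
python3 - <<'E'
from h import *
for n in("scene","top"):
    s=snap(n); cv2.imwrite(f"pics/{n}0.png",s["pixels"][:,:,::-1]); print(n,s["intrinsics"].tolist(),s["R"].round(3).tolist(),(-s["R"].T@s["t"]).round(3))
st=manip.sense(); print({k:np.round(v,3) for k,v in st.items()})
E
```

```text
scene [[380.0257957483723, 0.0, 318.66592085785913], [0.0, 380.0257957483723, 206.90119203314367], [0.0, 0.0, 1.0]] [[0.855, 0.519, 0.019], [0.371, -0.585, -0.721], [-0.363, 0.623, -0.692]] [ 0.988 -0.688  0.852]
top [[387.4948540193471, 0.0, 324.582715665547], [0.0, 387.4948540193471, 196.1285923742381], [0.0, 0.0, 1.0]] [[-0.013, -1.0, -0.006], [-0.982, 0.014, -0.191], [0.191, 0.003, -0.982]] [ 0.363 -0.014  1.229]
{'t': np.float64(0.1), 'q': array([-1.47 ,  0.528,  1.434,  0.   ,  1.181, -0.178]), 'qd': array([ 0.001, -0.002, -0.005,  0.002, -0.   , -0.001]), 'tau': array([-0.0000e+00, -4.4331e+01, -1.7859e+01, -0.0000e+00,  4.0000e-03,
        0.0000e+00]), 'tcp_pos': array([ 0.172, -0.6  ,  0.23 ]), 'tool_rot': array([ 0.99 ,  0.139,  0.   , -0.001]), 'force': array([-0.312, -0.388,  0.696]), 'ft_torque': array([-0.031, -0.011,  0.018]), 'gripper_force': np.float64(0.0), 'finger_gap': np.float64(1.004)}
```

View pics/scene0.png

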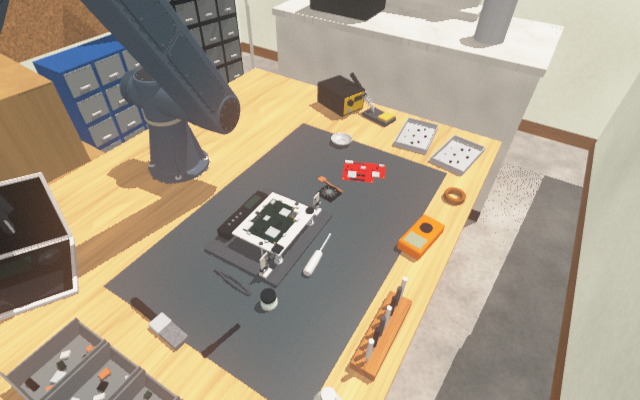

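View pics/top0.png

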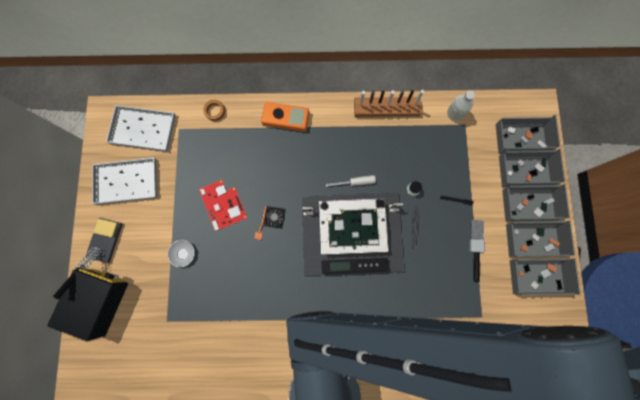

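The jig stands at top px ~(353,232) and scene px ~(272,228). The green board is on it. The red board at top (222,205) is a look-alike. I'll enlarge the jig in both views.

Run:
```python
from h import *
s=snap("scene");cv2.imwrite("pics/s1.png",cv2.resize(s["pixels"][180:285,240:340,::-1],None,fx=5.7,fy=5.7,interpolation=cv2.INTER_CUBIC))
s=snap("top");cv2.imwrite("pics/t1.png",cv2.resize(s["pixels"][185:285,295:415,::-1],None,fx=6,fy=6,interpolation=cv2.INTER_CUBIC))
```

```text
(no output)
```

View pics/s1.png

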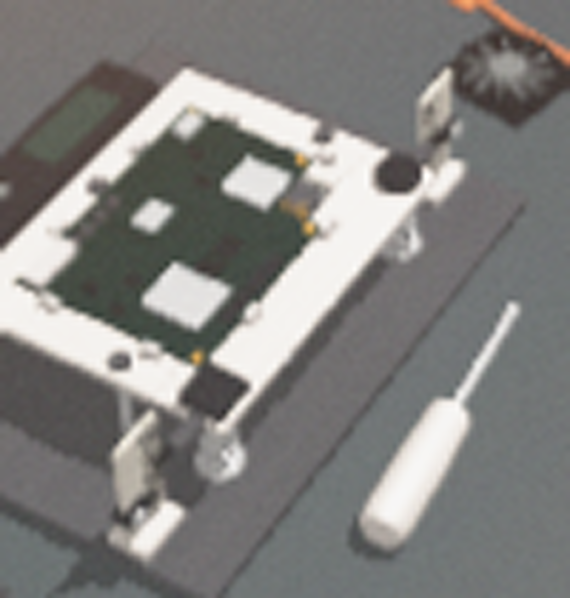

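View pics/t1.png

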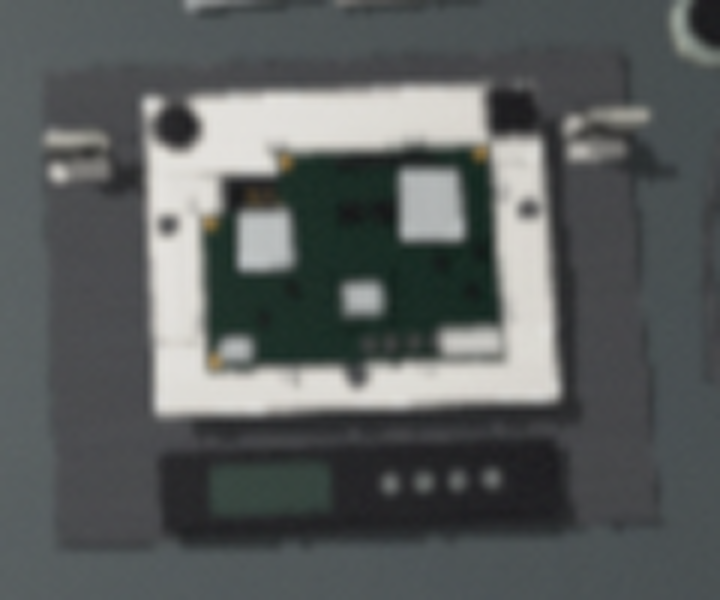

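Left round pad is at top px (324.5,205.8), scene (309.9,210.3). The right square pad is at top (380.5,203.3), scene (277.7,248.5). Bolt heads are nearer the robot. The scales sit at the deck sides, with index clips near scene (318.6,202.5) and (264.6,266). Next I measure the pads and enlarge averaged views of the scales.

```bash
cat >> h.py <<'E'
def avg(n,k=8):
    ss=[manip.snapshot(n) for _ in range(k)]; s=dict(ss[0]); s["pixels"]=np.mean([a["pixels"].astype(float) for a in ss],0)
    d=np.array([a["depth"] for a in ss]); s["depth"]=np.median(d,0); return s
def dark(s,u,v,r=7,bright=200.):
    # darkness-weighted centroid of the blob at u,v
    u0,v0=int(round(u)),int(round(v)); g=s["pixels"][v0-r:v0+r+1,u0-r:u0+r+1].mean(2)
    m=(g<110).astype(np.uint8); n,l,st,c=cv2.connectedComponentsWithStats(m,connectivity=4); k=l[r,r]
    return c[k]+[u0-r,v0-r], st[k].tolist()
E
python3 - <<'E'
from h import *
import pickle
S=avg("scene",10);T=avg("top",6);pickle.dump((S,T),open("rest.pkl","wb"))
for nm,a,b in(("L",(309.9,210.3),(324.5,205.8)),("R",(277.7,248.5),(380.5,203.3))):
    for s,p in((S,a),(T,b)):
        c,st=dark(s,*p); print(nm,c.round(2),st,"plane.069",plane(s,*c,.069).round(4),"depth",pt(s,*c).round(4))
# plate in top
g=T["pixels"][185:285,295:415].min(2); m=(g>150).astype(np.uint8); m=cv2.morphologyEx(m,cv2.MORPH_OPEN,np.ones((2,2)))
cs=max(cv2.findContours(m,0,2)[0],key=cv2.contourArea); cs=cv2.convexHull(cs).reshape(-1,2)+[295,185.]
w=np.array([plane(T,*p,.061)[:2] for p in cs]).astype(np.float32)*1000; print(cv2.minAreaRect(w), cv2.boxPoints(cv2.minAreaRect(w)))
E
```

```text
L [310.72 208.82] [3, 0, 12, 11, 60] plane.069 [ 0.5609 -0.0026  0.069 ] depth [ 0.5624 -0.005   0.0717]
L [322.07 204.13] [0, 0, 15, 15, 97] plane.069 [ 0.5641 -0.0021  0.069 ] depth [ 0.5643 -0.002   0.0674]
R [276.24 247.54] [0, 0, 12, 13, 89] plane.069 [ 0.5622 -0.1777  0.069 ] depth [ 0.5635 -0.1793  0.0715]
R [381.35 201.51] [0, 0, 15, 15, 158] plane.069 [ 0.5696 -0.1823  0.069 ] depth [ 0.5698 -0.1823  0.0684]
((495.32763671875, -96.24552154541016), (160.62045288085938, 199.6397247314453), 1.6061348915100098) [[ 412.25113      1.2841368]
 [ 417.84677   -198.27716  ]
 [ 578.4042    -193.77518  ]
 [ 572.8085       5.7861176]]
```

```bash
cat >> h.py <<'E'
C=np.array([.4953,-.0962]);YAW=.028
def W(x,y,z):
    c,s=np.cos(YAW),np.sin(YAW); x,y,z=x/1000,y/1000,z/1000
    return np.array([C[0]+c*x-s*y,C[1]+s*x+c*y,z])
E
python3 - <<'E'
from h import *
import pickle
S,T=pickle.load(open("rest.pkl","rb"))
def crop(s,c,dots,h=11,f=17):
    u0,v0=int(c[0])-h,int(c[1])-h
    im=cv2.resize(s["pixels"][v0:v0+2*h+1,u0:u0+2*h+1,::-1].astype(np.uint8),None,fx=f,fy=f,interpolation=cv2.INTER_CUBIC)
    im=np.ascontiguousarray(im)
    for X,col in dots:
        p=proj(s,X); cv2.circle(im,(int((p[0]-u0+.5)*f),int((p[1]-v0+.5)*f)),3,col,-1)
    print((u0,v0),f); return im
rows=[]
for sg in(1,-1):
    d=[(W(65,sg*130,58),(0,0,255)),(W(65,sg*85,69),(0,255,0)),(W(65,sg*152,58),(255,0,0)),(W(65,sg*152,38),(255,0,255)),(W(58,sg*151,84),(255,255,0)),(W(58,sg*121,84),(255,255,0))]
    rows.append(crop(S,proj(S,W(62,sg*125,58)),d))
cv2.imwrite("pics/sc.png",np.hstack(rows))
E
```

```text
(303, 193) 17
(255, 249) 17
```

View pics/sc.png

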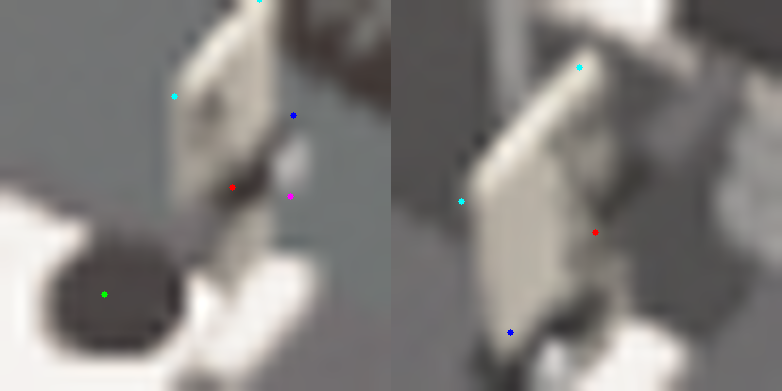

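The pad centres agree within about 2 mm. The clips are only a few pixels across here, so I'll use depth to get the pixels on the scale faces in jig coordinates.

Run:
```python
from h import *
import pickle
S,T=pickle.load(open("rest.pkl","rb"))
def jig(X):
    c,s=np.cos(YAW),np.sin(YAW); d=X[:2]-C; return np.array([c*d[0]+s*d[1],-s*d[0]+c*d[1],X[2]])*1000
for nm,us,vs in(("L",range(312,323),range(191,212)),("R",range(258,273),range(250,275))):
    print(nm,"gray | depth mm"); print("     ",*["%4d"%u for u in us])
    for v in vs: print(v,*["%4d"%S["pixels"][v,u].mean() for u in us]," | ",*["%4d"%(S["depth"][v,u]*1000) for u in us])
# expected depth/pixels of strip landmarks
for sg in(1,-1):
    for x,y,z in((58,151,84),(58,121,84),(58,151,40),(58,121,40),(65,130,58)):
        X=W(x,sg*y,z); print(sg,(x,y,z),proj(S,X).round(1),round(float((S["R"]@X+S["t"])[2]*1000)))
```

```text
L gray | depth mm
       312  313  314  315  316  317  318  319  320  321  322
191  115  115  115  116  116  103  100   71   64   72   81  |  1281 1281 1282 1282 1283 1280 1281 1280 1281 1282 1281
192  115  116  116  115  102  128  194  112   64   72   94  |  1277 1276 1278 1277 1276 1276 1155 1277 1278 1268 1267
193  116  114  116  108  107  202  208  117   65   91   96  |  1273 1274 1273 1272 1273 1150 1154 1273 1262 1268 1272
194  115  115  115  130  210  216  185  105   64   78   72  |  1269 1270 1269 1270 1148 1149 1158 1268 1265 1258 1270
195  115  115  115  213  222  194  179  101   63   61   61  |  1267 1265 1266 1144 1146 1153 1162 1267 1266 1261 1255
196  116  115  184  225  182  176  176  118   76   66   61  |  1264 1262 1140 1141 1149 1157 1163 1264 1265 1264 1256
197  115  149  212  187  166  175  176  128  104   83   75  |  1260 1137 1138 1146 1152 1158 1167 1260 1262 1259 1260
198  115  155  174  130  168  176  176  128  115  106  104  |  1256 1140 1138 1147 1155 1163 1170 1258 1259 1257 1257
199  115  145  134  109  150  173  177  129  115  115  116  |  1250 1143 1143
[... 5156 characters left out ...]
017 1015 1017 1018 1024 1023 1026
273  103  147  168  158  140  150  214  240  241  241  234  186  133  111  109  |  1021 1013 1014 1007 1005 1011 1013 1014 1013 1015 1015 1021 1021 1022 1022
274   86  159  168  165  159  205  236  240  241  234  202  139  112  109  109  |  1018 1015 1012 1011 1009 1012 1012 1011 1010 1012 1017 1020 1020 1019 1019
1 (58, 151, 84) [317.8 192.4] 1155
1 (58, 121, 84) [312.8 198.1] 1136
1 (58, 151, 40) [317.5 203. ] 1186
1 (58, 121, 40) [312.7 208.7] 1167
1 (65, 130, 58) [316.2 203.5] 1158
-1 (58, 151, 84) [258.7 260.4] 964
-1 (58, 121, 84) [265.6 252.4] 983
-1 (58, 151, 40) [260.2 270.9] 995
-1 (58, 121, 40) [266.8 263. ] 1014
-1 (65, 130, 58) [266.5 262.2] 993
```

Run:
```python
from h import *
import pickle
S,T=pickle.load(open("rest.pkl","rb"))
def jig(X):
    c,s=np.cos(YAW),np.sin(YAW); d=X[:2]-C; return np.array([c*d[0]+s*d[1],-s*d[0]+c*d[1],X[2]])*1000
def tab(us,vs):
    for v in vs: print(v,"  ".join("%3d,%4d,%3d(%3d)"%(*jig(pt(S,u,v)).round(),S["pixels"][v,u].mean()) for u in us))
print(*range(313,322));tab(range(313,322),range(198,209))
print(*range(260,271));tab(range(260,271),range(256,273))
for u,v in((313,197),(315,195),(318,192),(262,257),(260,259),(265,253),(310,206),(276,246),(300,220),(290,235),(315,265-20)): print(u,v,jig(pt(S,u,v)).round(1))
```

```text
313 314 315 316 317 318 319 320 321
198  57, 124, 82(155)   60, 125, 83(174)   60, 132, 77(130)   59, 138, 72(168)   59, 145, 67(176)   59, 151, 61(176)   31, 209,  2(128)   34, 212,  2(115)   37, 212,  3(106)
199  57, 124, 77(145)   59, 126, 77(134)   60, 132, 73(109)   59, 139, 67(150)   59, 145, 62(173)   60, 150, 58(177)   34, 203,  4(129)   37, 206,  3(115)   39, 209,  2(115)
200  57, 124, 74(144)   59, 126, 73(135)   60, 132, 68(129)   59, 139, 63(158)   60, 145, 58(175)   60, 150, 55(151)   62, 153, 53(105)   39, 202,  3(112)   42, 204,  3(115)
201  57, 124, 70(145)   60, 125, 70(135)   60, 132, 65(140)   60, 138, 59(155)   59, 145, 54(160)   62, 147, 53(110)   64, 150, 52(114)   66, 153, 51(154)   44, 200,  3(125)
202  57, 124, 65(145)   60, 126, 65(155)   60, 132, 60(144)   63, 132, 61(127)   61, 142, 53(114)   63, 145, 52( 85)   65, 147, 51(160)   67, 151, 48(173)   47, 195,  3(127)
203  57, 124, 61(145)   59, 127, 60(153)   63, 127, 62(130)   65, 129, 61( 93)   61, 142, 49( 69)   63, 145, 47( 70)   66, 146, 47(151)   67, 151, 45(151)   49, 191,  4(121)
204  57, 124, 57(139
[... 4111 characters left out ...]
61)   63,-150, 41( 61)   64,-148, 40(129)   67,-147, 40(169)   67,-143, 36(177)   61,-132, 19(224)   63,-131, 20(240)   66,-130, 21(241)   69,-129, 21(241)   69,-125, 17(225)
272  50,-143, 20(140)   58,-148, 31(120)   62,-149, 36( 92)   59,-142, 26(134)   59,-138, 21(175)   61,-136, 20(228)   63,-135, 20(241)   66,-134, 21(241)   68,-132, 19(241)   70,-130, 19(229)   69,-126, 14(183)
313 197 [ 57.1 123.8  86. ]
315 195 [ 57.6 134.9  85.7]
318 192 [ 58.3 152.   85.1]
262 257 [  59.6 -138.7   85.4]
260 259 [  59.3 -146.8   85.9]
265 253 [  59.2 -124.8   86.5]
310 206 [ 30.8 151.1  13.5]
276 246 [ 62.1 -80.7  71.2]
300 220 [62.  41.2 63. ]
290 235 [ 68.3 -21.9  62.3]
315 245 [121.6  26.4   2.6]
```

Depth gives clean geometry. The scene view reads about 1.7 mm high (strip tops 85.7 against 84 mm).
- **Left clip:** top, bottom, knob and nib centre on about 48 mm raw, so the mark is about 46 mm, a pointer drop of about 12 mm. The pad sinks about 9.4 mm.
- **Right clip:** centre about 40.2 mm raw, so about 38.5 mm, a drop of about 19.5 mm. The pad sinks about 15.4 mm.

Targets are left pad (0.559,-0.008) and right pad (0.5635,-0.1785). Now I shut the gripper and go over.

apply_moves:
  claw: [-1, -1, -1, -1, -1]
  newtons: 20
  travel:
    - [0.038, -0.033, 0]
    - [0.076, -0.066, 0]
    - [0.114, -0.099, 0]
    - [0.152, -0.132, 0]
    - [0.19, -0.165, 0]
  turn:
    - [0, 0, 0]
    - [0, 0, 0]
    - [0, 0, 0]
    - [0, 0, 0]
    - [0, 0, 0]

```text
t: 1.42
tcp_pos: [0.2824, -0.4306, 0.2314]
tool_rot: [0.99, 0.139, 0.0, 0.0]
force: [0.6, 0.8, -0.2]
finger_gap: 0.298
gripper_force: 0.0
```

apply_moves:
  claw: [-1, -1, -1, -1, -1]
  travel:
    - [0.038, -0.033, 0]
    - [0.076, -0.066, 0]
    - [0.114, -0.099, 0]
    - [0.152, -0.132, 0]
    - [0.19, -0.165, 0]
  turn:
    - [0, 0, 0]
    - [0, 0, 0]
    - [0, 0, 0]
    - [0, 0, 0]
    - [0, 0, 0]

```text
t: 1.83
tcp_pos: [0.3924, -0.2618, 0.2316]
tool_rot: [0.99, 0.139, 0.0, 0.0]
force: [0.4, -0.0, 0.5]
finger_gap: 0.001
gripper_force: 0.0
```

apply_moves:
  claw: [-1, -1, -1, -1, -1]
  travel:
    - [0.038, -0.033, 0]
    - [0.076, -0.066, 0]
    - [0.114, -0.099, 0]
    - [0.152, -0.132, 0]
    - [0.19, -0.165, 0]
  turn:
    - [0, 0, 0]
    - [0, 0, 0]
    - [0, 0, 0]
    - [0, 0, 0]
    - [0, 0, 0]

```text
t: 2.25
tcp_pos: [0.5024, -0.0928, 0.2316]
tool_rot: [0.99, 0.139, 0.0, 0.0]
force: [-0.8, -1.0, -0.3]
finger_gap: 0.001
gripper_force: 0.0
```

apply_moves:
  claw: [-1, -1, -1, -1, -1]
  travel:
    - [0.034, -0.029, 0]
    - [0.068, -0.058, 0.01]
    - [0.096, -0.082, 0.05]
    - [0.096, -0.082, 0.1]
    - [0.096, -0.082, 0.13]
  turn:
    - [0, 0, 0]
    - [0, 0, 0]
    - [0, 0, 0]
    - [0, 0, 0]
    - [0, 0, 0]

```text
t: 2.67
tcp_pos: [0.557, -0.0082, 0.1248]
tool_rot: [0.99, 0.141, -0.001, -0.0]
force: [-0.2, 0.2, -0.7]
finger_gap: -0.001
gripper_force: 0.0
```

apply_moves:
  claw: [-1, -1, -1, -1, -1]
  travel:
    - [0, 0, 0.03]
    - [0, 0, 0.05]
    - [0, 0, 0.05]
    - [0, 0, 0.05]
    - [0, 0, 0.05]
  turn:
    - [0, 0, 0]
    - [0, 0, 0]
    - [0, 0, 0]
    - [0, 0, 0]
    - [0, 0, 0]

```text
t: 3.08
tcp_pos: [0.5581, -0.0107, 0.0883]
tool_rot: [0.99, 0.139, 0.001, 0.0]
force: [-1.2, -0.1, 0.3]
finger_gap: 0.002
gripper_force: 0.0
```

Run:
```python
from h import *
S=snap("scene");T=snap("top")
cv2.imwrite("pics/a.png",np.hstack([cv2.resize(s["pixels"][v:v+100,u:u+90,::-1],None,fx=4.4,fy=4.4,interpolation=cv2.INTER_CUBIC) for s,u,v in((S,255,170),(T,295,165))]))
st=manip.sense();print(st["tcp_pos"],st["force"])
```

```text
[ 0.55841169 -0.01076116  0.08886862] [ 0.14673857 -0.25768384  0.34638679]
```

View pics/a.png

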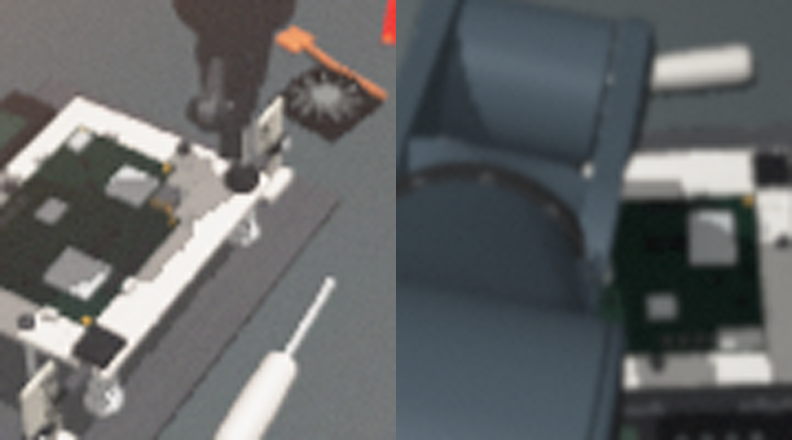

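The fingertips (scene crop (240,160)) hang right over the round pad (243,180), and the left scale stays visible. I go down slowly to feel contact.

apply_moves:
  claw: [-1, -1, -1, -1, -1]
  travel:
    - [0, -0.0025, 0.008]
    - [0, -0.0025, 0.016]
    - [0, -0.0025, 0.02]
    - [0, -0.0025, 0.02]
    - [0, -0.0025, 0.02]
  turn:
    - [0, 0, 0]
    - [0, 0, 0]
    - [0, 0, 0]
    - [0, 0, 0]
    - [0, 0, 0]

```text
t: 3.6
tcp_pos: [0.5564, -0.0084, 0.0709]
tool_rot: [0.99, 0.139, -0.0, -0.0]
force: [0.7, -0.5, -0.7]
finger_gap: 0.002
gripper_force: 0.0
```

apply_moves:
  claw: [-1, -1, -1, -1, -1]
  travel:
    - [0, 0, 0.00125]
    - [0, 0, 0.0025]
    - [0, 0, 0.00375]
    - [0, 0, 0.00375]
    - [0, 0, 0.00375]
  turn:
    - [0, 0, 0]
    - [0, 0, 0]
    - [0, 0, 0]
    - [0, 0, 0]
    - [0, 0, 0]

```text
t: 4.02
tcp_pos: [0.5567, -0.0085, 0.0683]
tool_rot: [0.99, 0.139, -0.0, -0.0]
force: [-0.1, 0.5, -0.1]
finger_gap: -0.001
gripper_force: 0.0
```

apply_moves:
  claw: [-1, -1, -1, -1, -1]
  travel:
    - [0, 0, 0.00125]
    - [0, 0, 0.0025]
    - [0, 0, 0.0025]
    - [0, 0, 0.0025]
    - [0, 0, 0.0025]
  turn:
    - [0, 0, 0]
    - [0, 0, 0]
    - [0, 0, 0]
    - [0, 0, 0]
    - [0, 0, 0]

```text
t: 4.43
tcp_pos: [0.5569, -0.0086, 0.0666]
tool_rot: [0.99, 0.139, 0.0, 0.0]
force: [-0.0, 0.6, 2.9]
finger_gap: -0.001
gripper_force: 1.3
```

apply_moves:
  claw: [-1, -1, -1, -1, -1]
  travel:
    - [0, 0, 0.00125]
    - [0, 0, 0.0025]
    - [0, 0, 0.00375]
    - [0, 0, 0.005]
    - [0, 0, 0.005]
  turn:
    - [0, 0, 0]
    - [0, 0, 0]
    - [0, 0, 0]
    - [0, 0, 0]
    - [0, 0, 0]

```text
t: 4.85
tcp_pos: [0.5571, -0.0085, 0.0623]
tool_rot: [0.99, 0.139, 0.0, 0.0]
force: [0.3, 0.7, 4.5]
finger_gap: -0.002
gripper_force: 2.1
```

```bash
cat >> h.py <<'E'
def jig(X):
    c,s=np.cos(YAW),np.sin(YAW); d=X[:2]-C; return np.array([c*d[0]+s*d[1],-s*d[0]+c*d[1],X[2]])*1000
def tab(S,us,vs):
    print(*us)
    for v in vs: print(v,"  ".join("%3d,%4d,%3d(%3d)"%(*jig(pt(S,u,v)).round(),S["pixels"][v,u].mean()) for u in us))
def st(k=1):
    a=manip.sense(); print(a["t"],a["tcp_pos"].round(4),a["force"].round(1))
E
python3 - <<'E'
from h import *
st(); S=avg("scene",6); st(); tab(S,range(312,321),range(200,211))
E
```

```text
4.85 [ 0.5571 -0.0085  0.0623] [0.3 0.7 4.5]
5.15 [ 0.557  -0.0085  0.0625] [1.1 1.5 4.5]
312 313 314 315 316 317 318 319 320
200  74,  89,109( 67)   57, 124, 74(113)   60, 125, 75(128)   59, 132, 68(128)   59, 140, 62(157)   60, 145, 58(174)   60, 150, 54(151)   62, 153, 53(104)   39, 203,  2(109)
201  72,  92,102( 90)   57, 125, 69(135)   60, 126, 69(132)   60, 132, 64(137)   60, 138, 60(154)   59, 145, 54(159)   61, 148, 53(109)   64, 150, 52(110)   66, 152, 51(153)
202  72,  93, 97(106)   57, 124, 66(143)   60, 125, 66(154)   59, 133, 60(143)   59, 139, 55(143)   62, 141, 54(115)   63, 146, 51( 81)   65, 147, 50(159)   67, 151, 49(171)
203  72,  93, 93(105)   57, 124, 62(143)   60, 126, 61(151)   60, 131, 57(143)   64, 131, 59(127)   61, 142, 49( 78)   63, 145, 47( 67)   66, 146, 48(151)   67, 150, 45(150)
204  71,  94, 89(106)   58, 123, 58(143)   60, 126, 57(121)   63, 127, 58(111)   65, 128, 58( 88)   63, 139, 48( 61)   60, 151, 36( 92)   46, 184,  3(122)   48, 185,  3(123)
205  72,  93, 85(111)   57, 125, 52(137)   63, 121, 58(121)   64, 124, 57( 80)   59, 140, 41( 81)   59, 
[... 239 characters left out ...]
114)
207  72,  93, 77(130)   65, 111, 58(114)   68, 112, 59(110)   69, 116, 57(102)   60, 138, 34(127)   58, 148, 26(149)   59, 153, 21(160)   52, 172,  2(124)   55, 173,  3(113)
208  72,  93, 73(124)   66, 108, 58(109)   69, 110, 58(104)   69, 116, 53(108)   59, 140, 28(142)   60, 145, 24(166)   60, 151, 19(209)   64, 151, 21(222)   66, 154, 19(203)
209  70,  95, 66(104)   73,  96, 67( 90)   70, 109, 55(100)   60, 132, 31(129)   59, 140, 24(151)   60, 145, 19(211)   63, 147, 20(236)   65, 148, 20(241)   68, 149, 21(232)
210  73,  92, 66( 86)   76,  91, 68( 72)   74, 101, 60(196)   60, 132, 26(187)   59, 141, 18(163)   62, 142, 19(234)   65, 142, 20(241)   67, 145, 19(241)   69, 149, 17(224)
```

apply_moves:
  claw: [-1, -1, -1, -1, -1]
  travel:
    - [0, 0, 0.00125]
    - [0, 0, 0.0025]
    - [0, 0, 0.00325]
    - [0, 0, 0.00325]
    - [0, 0, 0.00325]
  turn:
    - [0, 0, 0]
    - [0, 0, 0]
    - [0, 0, 0]
    - [0, 0, 0]
    - [0, 0, 0]

```text
t: 5.57
tcp_pos: [0.557, -0.0085, 0.0598]
tool_rot: [0.99, 0.139, 0.0, 0.0]
force: [1.8, 1.9, 5.1]
finger_gap: -0.005
gripper_force: 2.5
```

Run:
```python
from h import *
st(); S=avg("scene",6); st(); tab(S,range(313,319),range(201,211))
```

```text
5.5667 [ 0.557  -0.0085  0.0598] [1.8 1.9 5.1]
5.8667 [ 0.557  -0.0085  0.0598] [2.  1.4 5.1]
313 314 315 316 317 318
201  57, 124, 70(130)   60, 125, 70(130)   60, 131, 65(138)   60, 137, 60(154)   59, 145, 54(159)   62, 147, 54(108)
202  57, 124, 66(143)   60, 125, 66(154)   60, 131, 61(142)   59, 139, 54(144)   61, 142, 52(116)   63, 145, 51( 82)
203  57, 124, 62(144)   59, 126, 61(151)   60, 132, 56(142)   59, 139, 50(128)   62, 140, 51( 78)   63, 145, 47( 68)
204  57, 125, 56(144)   59, 126, 56(122)   59, 133, 51(110)   63, 132, 54( 93)   62, 140, 47( 63)   59, 153, 34( 94)
205  57, 125, 52(146)   60, 126, 52(127)   64, 125, 55( 79)   66, 128, 54( 72)   59, 145, 37(120)   60, 152, 32(143)
206  57, 125, 47(135)   63, 120, 55(125)   66, 121, 56( 90)   59, 139, 37( 96)   60, 145, 32(145)   59, 152, 27(160)
207  63, 114, 55(119)   66, 116, 56(113)   69, 117, 56(103)   59, 139, 33(113)   60, 145, 29(148)   60, 152, 23(160)
208  65, 111, 55(116)   68, 112, 56(109)   69, 116, 53( 96)   60, 139, 29(124)   59, 147, 22(163)   61, 150, 21(210)
209  68, 105, 57(102)   69, 109, 54( 97)   59, 133, 29(105)   59, 140, 24(141)   59, 146, 19(210)   63, 147, 20(237)
210  75,  94, 65( 81)   59, 127, 30(125)   58, 135, 22(153)   60, 139, 20(158)   62, 142, 19(234)   65, 143, 19(241)
```

apply_moves:
  claw: [-1, -1, -1, -1, -1]
  travel:
    - [0, 0, 0.001]
    - [0, 0, 0.002]
    - [0, 0, 0.002]
    - [0, 0, 0.002]
    - [0, 0, 0.002]
  turn:
    - [0, 0, 0]
    - [0, 0, 0]
    - [0, 0, 0]
    - [0, 0, 0]
    - [0, 0, 0]

```text
t: 6.28
tcp_pos: [0.557, -0.0085, 0.0582]
tool_rot: [0.99, 0.139, 0.0, 0.0]
force: [2.3, 3.1, 5.3]
finger_gap: 0.002
gripper_force: 2.6
```

Run:
```python
from h import *
st(); S=avg("scene",6); st(); tab(S,range(313,319),range(202,211))
cv2.imwrite("pics/b.png",cv2.resize(S["pixels"][190:215,300:326,::-1].astype(np.uint8),None,fx=20,fy=20,interpolation=cv2.INTER_CUBIC))
```

```text
6.2833 [ 0.557  -0.0085  0.0582] [2.3 3.1 5.3]
6.5833 [ 0.557  -0.0085  0.0583] [2.2 1.8 5.7]
313 314 315 316 317 318
202  58, 123, 66(138)   59, 126, 65(153)   60, 132, 60(142)   60, 138, 56(143)   61, 142, 53(116)   63, 144, 52( 82)
203  57, 125, 61(143)   60, 125, 61(152)   60, 132, 56(142)   60, 138, 51(129)   62, 140, 50( 77)   62, 146, 46( 67)
204  57, 124, 57(143)   60, 126, 57(122)   59, 134, 50(110)   61, 136, 49( 93)   64, 137, 50( 64)   59, 153, 34( 94)
205  57, 124, 53(145)   59, 127, 51(129)   60, 132, 47( 88)   65, 129, 53( 65)   59, 145, 36( 98)   59, 152, 31(139)
206  58, 123, 50(140)   63, 121, 54(120)   65, 124, 53( 81)   59, 140, 36( 82)   59, 146, 32(134)   59, 153, 26(158)
207  63, 115, 55(125)   65, 116, 55(107)   67, 119, 53( 99)   59, 140, 33(112)   59, 146, 27(149)   59, 152, 22(160)
208  65, 111, 55(115)   68, 112, 55(112)   69, 116, 53(105)   60, 139, 29(127)   60, 145, 24(162)   60, 151, 19(209)
209  67, 108, 54(108)   69, 110, 54(103)   69, 116, 48(115)   59, 140, 23(142)   59, 146, 19(211)   62, 147, 19(236)
210  73,  96, 63( 88)   69, 110, 50( 99)   59, 133, 25(153)   60, 139, 20(159)   62, 141, 20(234)   65, 142, 20(241)
```

View pics/b.png

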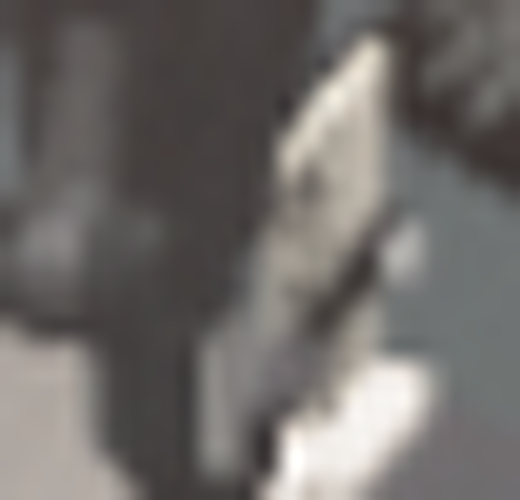

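The pointer (crop px (320,315)) is close to the clip/nib (355,275). For a finer measure I fit the plate's tilt over its many white pixels.

```bash
cat >> h.py <<'E'
def tilt(S):
    v,u=np.mgrid[185:270,235:335]; d=S["depth"][v,u]; K=S["intrinsics"]
    c=np.stack([(u-K[0,2])/K[0,0]*d,(v-K[1,2])/K[1,1]*d,d],-1); X=(c-S["t"])@S["R"]
    cs,sn=np.cos(YAW),np.sin(YAW); D=X[...,:2]-C; x=(cs*D[...,0]+sn*D[...,1])*1e3; y=(-sn*D[...,0]+cs*D[...,1]-.0015)*1e3; z=X[...,2]*1e3
    m=(abs(x)<76)&(abs(y)<97)&(z>35)&(z<75)&(S["pixels"][v,u].mean(2)>120)&~((x>-65)&(x<57)&(abs(y)<82))
    x,y,z=x[m],y[m],z[m]; A=np.c_[np.ones_like(x),x+65,y]; k=np.ones(len(x),bool)
    for _ in range(6):
        p=np.linalg.lstsq(A[k],z[k],rcond=None)[0]; r=z-A@p; k=abs(r)<2.0
    return p,k.sum(),r[k].std()
def report(S,S0):
    p,n,s=tilt(S);q,n0,s0=tilt(S0); g=p-q
    # change of height at pointers
    print("n",n,n0,"sd",s.round(2),s0.round(2),"dz pivot %.2f  Lptr %.2f Rptr %.2f"%(g[0],g@[1,130,130],g@[1,130,-130]),"tiltL %.4f tiltR %.4f"%(-(g[1]*.547+g[2]*.837),-(g[1]*.547-g[2]*.837)), "perpL %.4f"%(g[1]*.837-g[2]*.547))
E
python3 - <<'E'
from h import *
import pickle
S0,T=pickle.load(open("rest.pkl","rb")); S=avg("scene",8); report(S,S0); st()
Sn=dict(S); 
for i in range(2):
    a=manip.snapshot("scene"); report(a,S0)
E
```

```text
n 667 664 sd 0.6 0.57 dz pivot 0.12  Lptr -9.25 Rptr 1.95 tiltL 0.0519 tiltR -0.0202 perpL -0.0007
6.9833 [ 0.557  -0.0085  0.0583] [3.  1.4 3.9]
n 570 664 sd 1.04 0.57 dz pivot 0.15  Lptr -9.12 Rptr 2.00 tiltL 0.0514 tiltR -0.0202 perpL -0.0005
n 567 664 sd 1.04 0.57 dz pivot 0.12  Lptr -9.42 Rptr 1.96 tiltL 0.0528 tiltR -0.0204 perpL -0.0008
```

Run:
```python
from h import *
import pickle
S0,T=pickle.load(open("rest.pkl","rb")); q,n,s=tilt(S0)
for y in(130,85,-85,-130): print(y,(q@[1,130,y]).round(2))
for nm,l in(("L",[(319,200),(318,201),(319,201),(317,202),(318,202),(317,203),(318,203),(317,204),(316,204)]),("Lknob",[(320,201),(319,202),(320,202),(319,203),(320,203)]),("Lstrip above",[(317,201),(318,200)]),("Lptr",[(316,202),(316,203),(315,203),(315,204),(314,204)]),
 ("R",[(262,269),(263,268),(264,267),(263,269),(264,268),(265,267),(262,270),(261,270),(261,271),(262,271),(262,272),(265,268)]),("Rnib",[(266,266),(266,267)]),("Rknob",[(263,270),(264,269),(265,269),(264,270),(265,270),(263,271),(264,271),(265,271)]),("Rptr",[(267,260),(267,261),(268,259),(268,260),(269,258),(269,259)]),("deck",[(300,240),(310,235),(290,252)])):
    print(nm,*[str(p)+str(jig(pt(S0,*p)).round(1)) for p in l])
```

```text
130 62.87
85 62.89
-85 62.97
-130 62.99
L (319, 200)[ 62.1 152.6  53.3] (318, 201)[ 61.6 147.3  53.1] (319, 201)[ 63.7 149.8  52.1] (317, 202)[ 61.  142.2  52.6] (318, 202)[ 63.1 144.7  51.6] (317, 203)[ 61.4 141.6  49. ] (318, 203)[ 62.8 145.3  46.8] (317, 204)[ 63.  138.9  47.8] (316, 204)[ 61.1 135.9  49.3]
Lknob (320, 201)[ 65.7 152.6  50.8] (319, 202)[ 65.2 147.2  50.6] (320, 202)[ 66.8 150.8  48.5] (319, 203)[ 65.8 146.3  47.4] (320, 203)[ 67.  150.6  44.6]
Lstrip above (317, 201)[ 59.3 145.1  53.7] (318, 200)[ 60.1 149.8  54.6]
Lptr (316, 202)[ 62.9 132.3  61.5] (316, 203)[ 65.1 128.7  61.3] (315, 203)[ 62.7 126.6  61.8] (315, 204)[ 64.5 123.6  60.9] (314, 204)[ 63.2 119.7  63.5]
R (262, 269)[  61.4 -146.8   45.5] (263, 268)[  61.2 -142.2   44.4] (264, 267)[  61.6 -138.3   44.6] (263, 269)[  62.5 -144.3   43.3] (264, 268)[  63.3 -140.8   44.2] (265, 267)[  63.2 -136.3   43.3] (262, 270)[  62.4 -148.5   43.8] (261, 270)[  59.7 -149.3   42.8] (261, 271)[  59.7 -149.8   39.2] (262, 271)[  62.9 -149.6   41.1] (262, 272)[  62.1 -149.3   35.9] (265, 268)[  63.1 -136.7   39.4]
Rnib (266, 266)[  62.1 -130.6   40.4] (266, 267)[  62.8 -131.8   37.9]
Rknob (263, 270)[  63.9 -146.4   42.4] (264, 269)[  65.3 -143.5   44.3] (265, 269)[  66.6 -141.2   42.6] (264, 270)[  66.9 -145.8   43.8] (265, 270)[  67.1 -142.2   39.7] (263, 271)[  64.5 -147.5   39.8] (264, 271)[  67.  -146.5   40.4] (265, 271)[  67.2 -142.9   36.3]
Rptr (267, 260)[  63.7 -125.6   61.5] (267, 261)[  64.4 -126.9   59.1] (268, 259)[  64.5 -122.1   62.3] (268, 260)[  65.4 -123.6   60.3] (269, 258)[  64.3 -117.3   61.2] (269, 259)[  65.2 -119.    59.3]
deck (300, 240)[78.8 12.6 13.4] (310, 235)[94.7 43.  15.1] (290, 252)[ 78.6 -40.7  14.4]
```

Plate fit: the left pointer has dropped 9.3 mm and the mark is 12.0 mm (clip top 53.0 raw − 1.9 bias − 5). The right mark is a drop of about 19.9. I go 2.1 mm more.

apply_moves:
  claw: [-1, -1, -1, -1]
  travel:
    - [0, 0, 0.0013]
    - [0, 0, 0.0026]
    - [0, 0, 0.0026]
    - [0, 0, 0.0026]
  turn:
    - [0, 0, 0]
    - [0, 0, 0]
    - [0, 0, 0]
    - [0, 0, 0]

```text
t: 7.42
tcp_pos: [0.557, -0.0085, 0.0562]
tool_rot: [0.99, 0.139, 0.0, 0.0]
force: [1.7, 1.7, 5.8]
finger_gap: -0.002
gripper_force: 2.9
```

Run:
```python
from h import *
import pickle
S0,T=pickle.load(open("rest.pkl","rb")); S=avg("scene",4); report(S,S0); st(); tab(S,range(313,319),range(203,211))
```

```text
n 649 664 sd 0.81 0.57 dz pivot 0.11  Lptr -11.63 Rptr 2.54 tiltL 0.0652 tiltR -0.0261 perpL -0.0001
7.6167 [ 0.557  -0.0085  0.0562] [2.8 1.2 5.6]
313 314 315 316 317 318
203  57, 124, 61(145)   59, 126, 60(152)   59, 133, 55(143)   59, 140, 50(128)   62, 140, 51( 78)   63, 145, 47( 67)
204  57, 125, 56(146)   59, 127, 55(121)   60, 132, 52(110)   61, 137, 48( 93)   63, 139, 48( 63)   59, 152, 35( 95)
205  57, 125, 52(145)   59, 127, 51(128)   59, 133, 47(104)   64, 132, 50( 69)   59, 146, 35(119)   59, 152, 31(144)
206  58, 122, 51(147)   59, 127, 47(119)   64, 125, 51( 88)   66, 128, 50( 70)   60, 145, 33(143)   59, 153, 26(161)
207  61, 117, 52(135)   63, 120, 51(110)   67, 120, 52( 87)   58, 141, 31(111)   60, 145, 28(148)   60, 151, 24(160)
208  64, 113, 52(119)   66, 114, 53(112)   68, 117, 51(103)   59, 141, 27(130)   59, 147, 22(162)   60, 151, 19(209)
209  66, 109, 53(115)   69, 111, 53(109)   69, 115, 49( 95)   59, 139, 24(135)   59, 147, 18(210)   62, 148, 19(236)
210  72,  98, 61( 99)   69, 110, 49( 93)   59, 133, 25(127)   59, 140, 19(151)   63, 140, 21(234)   65, 143, 19(241)
```

The pointer stands about 11.7 mm down, level with the mark within 0.5 mm. I nudge a hair and hold about 2 s.

apply_moves:
  claw: [-1, -1, -1, -1, -1]
  travel:
    - [0, 0, 0.0003]
    - [0, 0, 0.0003]
    - [0, 0, 0.0003]
    - [0, 0, 0.0003]
    - [0, 0, 0.0003]
  turn:
    - [0, 0, 0]
    - [0, 0, 0]
    - [0, 0, 0]
    - [0, 0, 0]
    - [0, 0, 0]

```text
t: 8.03
tcp_pos: [0.557, -0.0085, 0.056]
tool_rot: [0.99, 0.139, 0.0, 0.0]
force: [2.0, 1.7, 5.9]
finger_gap: 0.001
gripper_force: 2.9
```

Run:
```python
from h import *
import pickle
S0,T=pickle.load(open("rest.pkl","rb")); S=avg("scene",10); report(S,S0); st()
```

```text
n 654 664 sd 0.55 0.57 dz pivot 0.10  Lptr -11.90 Rptr 2.57 tiltL 0.0666 tiltR -0.0265 perpL -0.0002
8.5333 [ 0.557  -0.0085  0.056 ] [2.6 2.3 5.2]
```

apply_moves:
  claw: [-1, -1, -1, -1, -1]
  travel:
    - [0, 0, 0]
    - [0, 0, 0]
    - [0, 0, 0]
    - [0, 0, 0]
    - [0, 0, 0]
  turn:
    - [0, 0, 0]
    - [0, 0, 0]
    - [0, 0, 0]
    - [0, 0, 0]
    - [0, 0, 0]

```text
t: 8.95
tcp_pos: [0.557, -0.0085, 0.056]
tool_rot: [0.99, 0.139, 0.0, 0.0]
force: [1.8, 1.8, 5.8]
finger_gap: -0.002
gripper_force: 2.9
```

apply_moves:
  claw: [-1, -1, -1, -1, -1]
  travel:
    - [0, 0, 0]
    - [0, 0, 0]
    - [0, 0, 0]
    - [0, 0, 0]
    - [0, 0, 0]
  turn:
    - [0, 0, 0]
    - [0, 0, 0]
    - [0, 0, 0]
    - [0, 0, 0]
    - [0, 0, 0]

```text
t: 9.37
tcp_pos: [0.557, -0.0085, 0.056]
tool_rot: [0.99, 0.139, 0.0, 0.0]
force: [1.5, 1.5, 6.8]
finger_gap: -0.001
gripper_force: 2.9
```

apply_moves:
  claw: [-1, -1, -1, -1, -1]
  travel:
    - [0, 0, 0]
    - [0, 0, 0]
    - [0, 0, 0]
    - [0, 0, 0]
    - [0, 0, 0]
  turn:
    - [0, 0, 0]
    - [0, 0, 0]
    - [0, 0, 0]
    - [0, 0, 0]
    - [0, 0, 0]

```text
t: 9.78
tcp_pos: [0.557, -0.0085, 0.056]
tool_rot: [0.99, 0.139, 0.0, 0.0]
force: [1.7, 1.8, 6.4]
finger_gap: 0.001
gripper_force: 2.9
```

Held at 12.0 mm from 7.6 to 9.8 s. Now I lift off and check the corner rose.

apply_moves:
  claw: [-1, -1, -1, -1, -1]
  travel:
    - [0, 0, -0.006]
    - [0, 0, -0.012]
    - [0, 0, -0.02]
    - [0, 0, -0.04]
    - [0, 0, -0.07]
  turn:
    - [0, 0, 0]
    - [0, 0, 0]
    - [0, 0, 0]
    - [0, 0, 0]
    - [0, 0, 0]

```text
t: 10.2
tcp_pos: [0.5529, -0.0083, 0.11]
tool_rot: [0.99, 0.139, -0.005, -0.001]
force: [0.1, -0.2, 0.7]
finger_gap: -0.0
gripper_force: 0.0
```

Run:
```python
from h import *
import pickle
S0,T=pickle.load(open("rest.pkl","rb")); S=avg("scene",6); report(S,S0); st()
p=manip.sense()["tcp_pos"]; d=np.array([.5635,-.1785])-p[:2]; print(np.array([.961*d[0]+.275*d[1],.275*d[0]-.961*d[1]])/.8)
```

```text
n 676 664 sd 0.7 0.57 dz pivot -0.02  Lptr 0.14 Rptr 0.01 tiltL -0.0008 tiltR 0.0000 perpL 0.0003
10.5 [ 0.5551 -0.0084  0.1108] [-0.6 -0.5 -0.4]
[-0.04836251  0.20720809]
```

The left corner is fully up. Moving over the right pad.

apply_moves:
  claw: [-1, -1, -1, -1, -1]
  travel:
    - [-0.01, 0.042, 0]
    - [-0.02, 0.084, 0]
    - [-0.03, 0.126, 0]
    - [-0.04, 0.168, 0]
    - [-0.048, 0.207, 0]
  turn:
    - [0, 0, 0]
    - [0, 0, 0]
    - [0, 0, 0]
    - [0, 0, 0]
    - [0, 0, 0]

```text
t: 10.92
tcp_pos: [0.5639, -0.1796, 0.1103]
tool_rot: [0.99, 0.139, -0.002, -0.001]
force: [0.1, 0.3, -0.2]
finger_gap: 0.0
gripper_force: 0.0
```

apply_moves:
  claw: [-1, -1, -1, -1, -1]
  travel:
    - [0, 0, 0.01]
    - [0, 0, 0.02]
    - [0, 0, 0.028]
    - [0, 0, 0.028]
    - [0, 0, 0.028]
  turn:
    - [0, 0, 0]
    - [0, 0, 0]
    - [0, 0, 0]
    - [0, 0, 0]
    - [0, 0, 0]

```text
t: 11.33
tcp_pos: [0.5642, -0.1764, 0.0881]
tool_rot: [0.99, 0.14, -0.001, -0.001]
force: [0.3, -0.6, 1.0]
finger_gap: 0.002
gripper_force: 0.0
```

Run:
```python
from h import *
import pickle
S0,T=pickle.load(open("rest.pkl","rb"));S=snap("scene");T=snap("top")
cv2.imwrite("pics/c.png",np.hstack([cv2.resize(s["pixels"][v:v+100,u:u+90,::-1],None,fx=4.4,fy=4.4,interpolation=cv2.INTER_CUBIC) for s,u,v in((S,235,190),(T,330,165))]))
report(S,S0);st()
```

```text
n 451 664 sd 1.03 0.57 dz pivot 0.24  Lptr 0.24 Rptr -0.53 tiltL -0.0009 tiltR 0.0041 perpL -0.0041
11.4333 [ 0.5652 -0.177   0.0893] [ 0.1 -0.8 -1.3]
```

View pics/c.png

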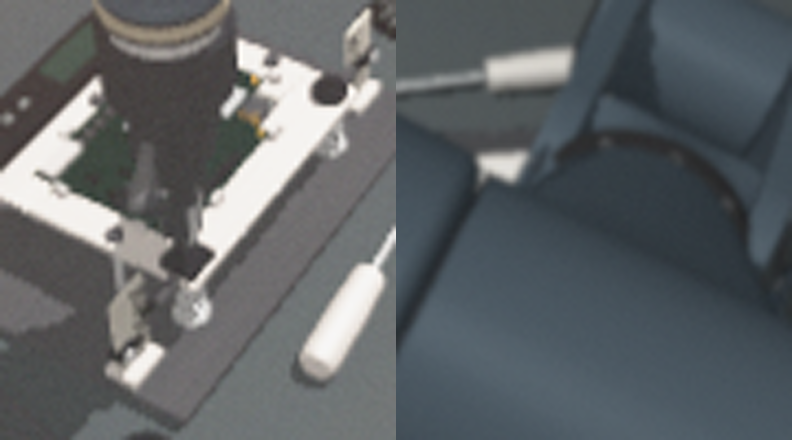

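The tips (crop (183,235)) are over the square pad (187,260). I go down in stages.

apply_moves:
  claw: [-1, -1, -1, -1, -1]
  travel:
    - [0, 0, 0.009]
    - [0, 0, 0.018]
    - [0, 0, 0.023]
    - [0, 0, 0.023]
    - [0, 0, 0.023]
  turn:
    - [0, 0, 0]
    - [0, 0, 0]
    - [0, 0, 0]
    - [0, 0, 0]
    - [0, 0, 0]

```text
t: 11.85
tcp_pos: [0.565, -0.1781, 0.0705]
tool_rot: [0.99, 0.139, -0.0, -0.0]
force: [0.5, -0.6, 0.1]
finger_gap: -0.002
gripper_force: 0.0
```

apply_moves:
  claw: [-1, -1, -1, -1, -1]
  travel:
    - [0, 0, 0.002]
    - [0, 0, 0.004]
    - [0, 0, 0.006]
    - [0, 0, 0.008]
    - [0, 0, 0.01]
  turn:
    - [0, 0, 0]
    - [0, 0, 0]
    - [0, 0, 0]
    - [0, 0, 0]
    - [0, 0, 0]

```text
t: 12.27
tcp_pos: [0.5658, -0.1786, 0.0635]
tool_rot: [0.99, 0.139, 0.001, 0.0]
force: [-0.1, -0.3, 4.3]
finger_gap: 0.002
gripper_force: 1.9
```

Run:
```python
from h import *
import pickle
S0,T=pickle.load(open("rest.pkl","rb"));S=avg("scene",6);report(S,S0);st()
```

```text
n 546 664 sd 0.67 0.57 dz pivot -0.07  Lptr 0.56 Rptr -3.17 tiltL -0.0068 tiltR 0.0172 perpL -0.0158
12.5667 [ 0.5657 -0.1785  0.0633] [ 1.3 -0.4  3.1]
```

apply_moves:
  claw: [-1, -1, -1, -1, -1]
  travel:
    - [0, 0, 0.003]
    - [0, 0, 0.006]
    - [0, 0, 0.009]
    - [0, 0, 0.012]
    - [0, 0, 0.012]
  turn:
    - [0, 0, 0]
    - [0, 0, 0]
    - [0, 0, 0]
    - [0, 0, 0]
    - [0, 0, 0]

```text
t: 12.98
tcp_pos: [0.5657, -0.1786, 0.0532]
tool_rot: [0.99, 0.139, 0.0, 0.0]
force: [-0.1, -0.6, 6.0]
finger_gap: -0.003
gripper_force: 3.0
```

Run:
```python
from h import *
import pickle
S0,T=pickle.load(open("rest.pkl","rb"));S=avg("scene",6);report(S,S0);st();tab(S,range(261,270),range(259,274))
```

```text
n 584 664 sd 0.72 0.57 dz pivot -0.21  Lptr 3.06 Rptr -14.50 tiltL -0.0333 tiltR 0.0797 perpL -0.0724
13.2833 [ 0.5658 -0.1786  0.0536] [-0.4 -1.7  6. ]
261 262 263 264 265 266 267 268 269
259  60,-144, 83(153)   60,-140, 79(151)   59,-136, 74(150)   60,-132, 70(151)   59,-128, 65(120)   59,-124, 61(107)   59,-120, 57( 96)   40, -93, 15( 84)   41, -91, 13( 81)
260  59,-143, 78(151)   60,-140, 75(150)   60,-136, 71(149)   60,-133, 67(151)   60,-129, 63(126)   59,-124, 57(100)   59,-121, 53(110)   42, -96, 15( 94)   44, -94, 14( 80)
261  60,-144, 75(150)   60,-141, 72(149)   60,-137, 67(149)   59,-133, 62(151)   60,-130, 59(128)   60,-126, 55(114)   60,-122, 50(121)   43, -98, 14(110)   63,-117, 48( 75)
262  60,-146, 73(152)   59,-140, 66(150)   60,-138, 64(150)   60,-134, 59(151)   60,-130, 56(142)   59,-126, 50(125)   60,-122, 46(110)   63,-122, 48( 90)   65,-120, 47( 62)
263  60,-146, 68(152)   59,-141, 64(150)   60,-138, 60(151)   59,-134, 55(153)   59,-130, 50(127)   60,-127, 48(109)   59,-122, 42( 87)   65,-124, 48( 59)   50,-103, 15( 59)
264  59,-145, 64(151)   59,-142, 60(150) 
[... 998 characters left out ...]
222)
270  61,-150, 45( 78)   62,-148, 43( 61)   63,-146, 42(102)   66,-145, 42(137)   67,-142, 40(128)   59,-130, 20(153)   62,-128, 20(222)   64,-127, 20(228)   67,-126, 21(239)
271  59,-149, 38( 57)   63,-149, 40( 55)   65,-148, 40(115)   67,-147, 40(136)   67,-143, 36(141)   62,-133, 21(221)   64,-131, 20(240)   66,-130, 20(241)   68,-128, 20(240)
272  58,-148, 32(118)   63,-150, 37( 91)   59,-142, 25(133)   60,-139, 22(144)   61,-137, 20(158)   63,-135, 20(238)   66,-134, 20(241)   68,-132, 20(241)   69,-130, 18(229)
273  57,-148, 26(157)   59,-147, 26(140)   59,-143, 22(150)   60,-140, 20(157)   63,-139, 20(167)   65,-137, 19(237)   68,-137, 21(241)   69,-135, 19(234)   69,-130, 14(186)
```

apply_moves:
  claw: [-1, -1, -1, -1]
  travel:
    - [0, 0, 0.002]
    - [0, 0, 0.0044]
    - [0, 0, 0.0044]
    - [0, 0, 0.0044]
  turn:
    - [0, 0, 0]
    - [0, 0, 0]
    - [0, 0, 0]
    - [0, 0, 0]

```text
t: 13.62
tcp_pos: [0.5656, -0.1785, 0.05]
tool_rot: [0.99, 0.139, 0.0, 0.0]
force: [-0.4, -0.9, 6.5]
finger_gap: -0.002
gripper_force: 3.3
```

Run:
```python
from h import *
import pickle
S0,T=pickle.load(open("rest.pkl","rb"));S=avg("scene",8);report(S,S0);st();tab(S,range(264,270),range(261,269))
for u,v in((262,269),(263,268),(264,267),(264,268),(263,269),(262,268),(263,267),(264,266),(266,266),(266,267),(267,264),(267,265),(268,263),(268,264)): print((u,v),jig(pt(S,u,v)).round(1),jig(pt(S0,u,v)).round(1))
cv2.imwrite("pics/d.png",cv2.resize(S["pixels"][250:277,255:285,::-1].astype(np.uint8),None,fx=20,fy=20,interpolation=cv2.INTER_CUBIC))
```

```text
n 602 664 sd 0.66 0.57 dz pivot -0.16  Lptr 3.73 Rptr -18.37 tiltL -0.0411 tiltR 0.1013 perpL -0.0926
14.0167 [ 0.5656 -0.1785  0.0501] [-0.7 -0.8  6.7]
264 265 266 267 268 269
261  60,-133, 63(151)   59,-128, 57(128)   60,-126, 55(114)   60,-121, 50(121)   44, -99, 14(111)   46, -97, 15( 81)
262  59,-133, 59(152)   60,-130, 55(142)   60,-126, 50(125)   60,-122, 47(109)   46,-101, 15(101)   63,-118, 45( 72)
263  59,-134, 55(152)   60,-131, 52(127)   60,-126, 47(109)   60,-122, 43( 96)   63,-122, 44( 75)   65,-120, 43( 58)
264  59,-134, 51(152)   59,-131, 47(119)   60,-127, 44(112)   62,-126, 44( 97)   64,-124, 43( 63)   52,-106, 15( 59)
265  59,-135, 48(152)   59,-130, 42(142)   60,-128, 41(114)   60,-123, 35( 96)   66,-126, 42( 64)   53,-107, 12( 71)
266  60,-136, 44(129)   61,-133, 42(116)   63,-131, 41( 82)   60,-124, 31( 79)   60,-120, 26(120)   56,-111, 14( 90)
267  61,-138, 44( 88)   63,-136, 43( 67)   63,-132, 39( 64)   59,-124, 26(100)   59,-120, 22(147)   57,-113, 13(106)
268  63,-140, 44( 61)   63,-136, 39( 56)   60,-129, 29( 81)   60,-125, 23(134)   60,-121, 19(158)   63,-120, 20(149)
(262, 269) [  60.3 -145.6   43.4] [  61.4 -146.8   45.5]
(263, 268) [  61.2 -142.3   44.6] [  61.2 -142.2   44.4]
(264, 267) [  61.5 -138.2   44.3] [  61.6 -138.3   44.6]
(264, 268) [  63.  -140.4   43.5] [  63.3 -140.8   44.2]
(263, 269) [  62.6 -144.4   43.5] [  62.5 -144.3   43.3]
(262, 268) [  59.7 -144.4   45.9] [  59.6 -144.3   45.7]
(263, 267) [  59.4 -139.8   44.8] [  59.7 -140.1   45.3]
(264, 266) [  59.6 -135.5   44.3] [  59.8 -135.8   44.7]
(266, 266) [  62.5 -131.1   41.2] [  62.1 -130.6   40.4]
(266, 267) [  63.2 -132.4   38.9] [  62.8 -131.8   37.9]
(267, 264) [  62.3 -125.8   43.8] [  59.5 -122.6   38.3]
(267, 265) [  59.6 -123.3   34.9] [  60.  -123.6   35.5]
(268, 263) [  63.  -122.2   44.5] [  59.1 -117.6   36.9]
(268, 264) [  64.  -123.9   42.7] [  59.6 -118.8   34.1]
```

View pics/d.png

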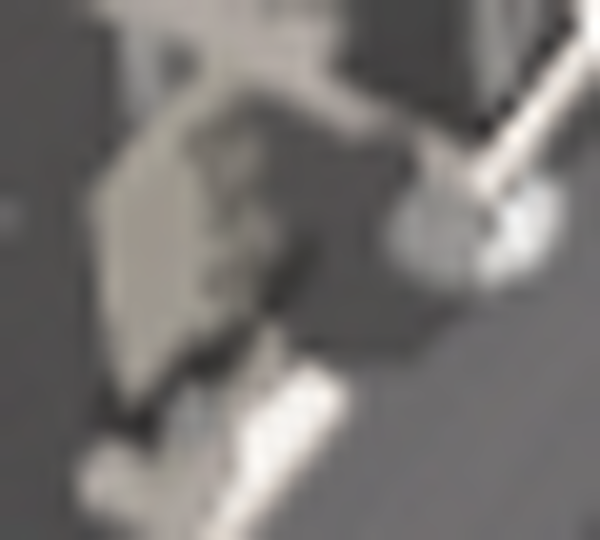

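The pointer (crop (280,285)) is down 18.3 mm and closing on the nib (225,345). The target is about 20.1.

apply_moves:
  claw: [-1, -1, -1]
  travel:
    - [0, 0, 0.0018]
    - [0, 0, 0.0018]
    - [0, 0, 0.0018]
  turn:
    - [0, 0, 0]
    - [0, 0, 0]
    - [0, 0, 0]

```text
t: 14.27
tcp_pos: [0.5656, -0.1785, 0.0487]
tool_rot: [0.99, 0.139, 0.0, 0.0]
force: [-0.3, 0.2, 6.3]
finger_gap: 0.007
gripper_force: 3.5
```

Run:
```python
from h import *
import pickle
S0,T=pickle.load(open("rest.pkl","rb"));S=avg("scene",8);report(S,S0);st();tab(S,range(265,270),range(263,268))
```

```text
n 589 664 sd 0.7 0.57 dz pivot -0.13  Lptr 4.22 Rptr -19.94 tiltL -0.0453 tiltR 0.1103 perpL -0.1006
14.6667 [ 0.5656 -0.1785  0.0487] [-0.5  0.2  7.7]
265 266 267 268 269
263  59,-130, 51(127)   60,-126, 47(110)   60,-122, 42( 96)   60,-118, 38( 77)   64,-119, 41( 59)
264  59,-130, 46(120)   59,-127, 43(112)   60,-124, 40( 98)   64,-123, 42( 64)   65,-121, 40( 59)
265  60,-131, 44(144)   60,-128, 41(114)   59,-123, 34( 86)   64,-125, 40( 62)   54,-108, 14( 71)
266  59,-131, 39(116)   62,-131, 41( 81)   59,-123, 30( 71)   59,-119, 26(120)   55,-111, 14( 90)
267  62,-135, 42( 66)   63,-132, 39( 63)   60,-124, 28(101)   59,-120, 22(146)   58,-114, 15(105)
```

Level: pointer −19.9 mm, mid-height raw ~39.7 against mark 39.4–40. A tiny nudge, then hold.

apply_moves:
  claw: [-1, -1, -1, -1, -1]
  travel:
    - [0, 0, 0.0002]
    - [0, 0, 0.0002]
    - [0, 0, 0.0002]
    - [0, 0, 0.0002]
    - [0, 0, 0.0002]
  turn:
    - [0, 0, 0]
    - [0, 0, 0]
    - [0, 0, 0]
    - [0, 0, 0]
    - [0, 0, 0]

```text
t: 15.08
tcp_pos: [0.5656, -0.1785, 0.0486]
tool_rot: [0.99, 0.139, 0.0, 0.0]
force: [-0.1, 0.5, 6.7]
finger_gap: -0.0
gripper_force: 3.5
```

apply_moves:
  claw: [-1, -1, -1, -1, -1]
  travel:
    - [0, 0, 0]
    - [0, 0, 0]
    - [0, 0, 0]
    - [0, 0, 0]
    - [0, 0, 0]
  turn:
    - [0, 0, 0]
    - [0, 0, 0]
    - [0, 0, 0]
    - [0, 0, 0]
    - [0, 0, 0]

```text
t: 15.5
tcp_pos: [0.5656, -0.1785, 0.0486]
tool_rot: [0.99, 0.139, 0.0, 0.0]
force: [-0.8, -0.1, 7.8]
finger_gap: 0.005
gripper_force: 3.5
```

apply_moves:
  claw: [-1, -1, -1, -1, -1]
  travel:
    - [0, 0, 0]
    - [0, 0, 0]
    - [0, 0, 0]
    - [0, 0, 0]
    - [0, 0, 0]
  turn:
    - [0, 0, 0]
    - [0, 0, 0]
    - [0, 0, 0]
    - [0, 0, 0]
    - [0, 0, 0]

```text
t: 15.92
tcp_pos: [0.5656, -0.1785, 0.0486]
tool_rot: [0.99, 0.139, 0.0, 0.0]
force: [-1.1, -0.7, 7.2]
finger_gap: -0.002
gripper_force: 3.5
```

Run:
```python
from h import *
import pickle
S0,T=pickle.load(open("rest.pkl","rb"));S=avg("scene",10);report(S,S0);st()
```

```text
n 601 664 sd 0.59 0.57 dz pivot -0.14  Lptr 4.20 Rptr -20.11 tiltL -0.0453 tiltR 0.1111 perpL -0.1015
16.4167 [ 0.5656 -0.1785  0.0486] [ 0.4 -0.2  7.4]
```

apply_moves:
  claw: [-1, -1, -1, -1, -1]
  travel:
    - [0, 0, -0.006]
    - [0, 0, -0.016]
    - [0, 0, -0.03]
    - [0, 0, -0.06]
    - [0, 0, -0.1]
  turn:
    - [0, 0, 0]
    - [0, 0, 0]
    - [0, 0, 0]
    - [0, 0, 0]
    - [0, 0, 0]

```text
t: 16.83
tcp_pos: [0.5624, -0.1767, 0.1265]
tool_rot: [0.99, 0.139, -0.004, -0.003]
force: [0.8, 0.1, -1.2]
finger_gap: 0.0
gripper_force: 0.0
```

apply_moves:
  claw: [-1, -1, -1, -1, -1]
  travel:
    - [0, 0, -0.03]
    - [0, 0, -0.05]
    - [0, 0, -0.05]
    - [0, 0, -0.05]
    - [0, 0, -0.05]
  turn:
    - [0, 0, 0]
    - [0, 0, 0]
    - [0, 0, 0]
    - [0, 0, 0]
    - [0, 0, 0]

```text
t: 17.25
tcp_pos: [0.564, -0.1775, 0.1671]
tool_rot: [0.99, 0.139, -0.001, -0.001]
force: [-0.2, -0.4, 0.1]
finger_gap: 0.002
gripper_force: 0.0
```

Run:
```python
from h import *
import pickle
S0,T=pickle.load(open("rest.pkl","rb"));S=avg("scene",6);report(S,S0);st()
cv2.imwrite("pics/e.png",cv2.resize(S["pixels"][170:290,215:345,::-1].astype(np.uint8),None,fx=4.5,fy=4.5,interpolation=cv2.INTER_CUBIC))
```

```text
n 594 664 sd 0.71 0.57 dz pivot -0.07  Lptr 0.13 Rptr -0.14 tiltL -0.0011 tiltR 0.0006 perpL -0.0001
17.55 [ 0.5648 -0.178   0.1673] [ 0.7  0.4 -0.2]
```

View pics/e.png

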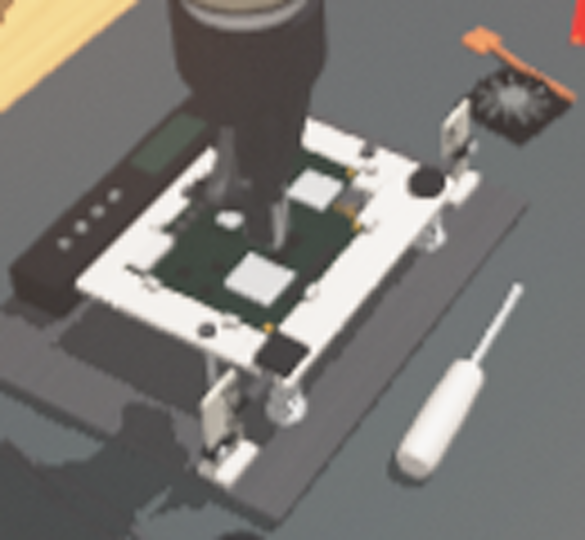

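The plate is level (tilts ~0), the board is in its nest and the clips and tools are unmoved. The gripper hangs free. Handing in.

```bash
python3 -c "
from station import manip
print(manip.sign_off())"
```

```text
the job is handed in; nothing more can be done
None
```

I pressed the left corner to its mark (pointer about 12.0 mm down), held it about 2 s and let it come all the way up. I then did the same on the right (about 20.1 mm down, measured mark 20.1–20.5 mm). The plate is free, the board is in its nest and the job is handed in; the sign-off gave no verdict.

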